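# Put the laminating tools back in their shadow tray

## Task

Put the scraper and the laminating roller back into their own cut-outs in the yellow and black shadow tray, right side up and lying fully home on the pocket floors, with the scraper's blade tucked under the metal hood and its heel down before the orange block. The block and the hidden stop under the hood are set a little differently each time, so feel for the stop. Lay them in without dropping or forcing them, leave them free, and do not knock the marker in the tray or the other things on the bench about.

Things in the scene. Friction and masses are not known exactly. Their poses are not given: they have to be found in the camera images.
- tray: Shadow tray, fixed, 240 x 260 mm: black face 22 mm above the bench, cut 12 mm deep to a flat yellow floor 10 mm above the bench; upright walls. Origin under its centre, on the bench; x runs along the pockets to the hood (away from the robot, turned up to 0.3 rad), y left, z up. Tool ends lie at +x; scraper pocket about y = +60 mm, roller pocket about y = -60, marker slot at y = 0.
- hood_edge (a point): Middle of the near top edge (tray x 66.5, y 60, z 28 mm; axes as tray) of the hood: a fixed 6 mm aluminium plate on the black face, underside 12 mm above the pocket floor, over the far end of the scraper pocket. The scraper goes in only tilted, blade end down, about 8 degrees: toe to the floor just before the hood (tray x 60), slide under until it meets the blade stop, then let the heel down.
- scraper_home (a point): Middle of the places where scraper_grip can lie when home (tray x -18, y +60, z 26 mm); axes as tray. Pocket: handle channel 31 mm wide up to tray x +12, then a blade part 94 wide. Its orange heel block and blade stop (hidden under the hood) are one stiff clamped piece, faces 183 mm apart, 11.5 tall; faces nominally at x -91.5 and +91.5, set up to 8 mm either way, not told: feel for it.
- roller_home (a point): Where roller_grip lies when the roller is home (tray x -12, y -60, z 26 mm; about 2 mm play); axes as tray. Its pocket: handle channel 31 mm wide from tray x -87 to +34, then a head part 96 mm wide from x +34 to +84. It goes straight down.
- scraper_grip (a point): Scraper (loose, 0.12-0.21 kg), flat on the bench, 180 mm long: red handle 26 wide, 32 tall; dark neck 26 wide, 14 tall; white blade across the front, 90 wide, 45 long, 5 thick, flush with the flat underside. Point near the balance point, half-way up the handle (16 mm above underside), 108 mm behind the blade's front edge, 72 before the heel; handle goes on 40 mm ahead. x to the blade, z up.
- scraper_toe (a point): Middle of the scraper blade's front edge, at the underside; axes as scraper_grip.
- roller_grip (a point): Laminating roller (loose, 0.17-0.29 kg), flat on the bench, 165 mm long: blue handle 26 wide, 32 tall, 105 long; steel fork 92 wide, 50 to 84 mm ahead of this point, with a fixed ribbed roller 30 in diameter, 80 wide. Point near the balance point, half-way up the handle (16 mm above underside), 92 mm behind the roller's front, 73 before the heel; handle goes on 32 mm ahead. x to the roller, z up.
- roller_head (a point): Middle of the roller's axis, 77 mm ahead of roller_grip and 15 mm above the underside; axes as roller_grip.
- marker: Bystander: green marker, 12 mm in diameter, 97 mm long, lying flush in its own slot in the middle of the tray (origin: its underside, about the middle).
- tape: Bystander: yellow roll of tape, 96 mm in diameter, 25 mm tall, on the bench. Origin under its centre.
- sanding_block: Bystander: cork sanding block, 110 x 65 x 28 mm. Origin under its centre.
- cup: Bystander: white mixing cup, 76 mm in diameter, 85 mm tall. Origin under its centre.
- hardener: Bystander: white bottle, 66 mm in diameter, 170 mm tall. Origin under its centre.
- resin_tin: Bystander: blue tin, 110 mm in diameter, 110 mm tall. Origin under its centre.
- gelcoat: Bystander: grey jar, 90 mm in diameter, 120 mm tall. Origin under its centre.
There are look-alikes about, which are no part of the job. Leave any green look-alike of the part that bears scraper_grip alone. What is shaped like the part that bears roller_grip but green is not meant.

How it is judged:
By the outcome, as a careful person would: the job done as asked, in the order asked, and still so for the second after the job is handed in, with the robot touching nothing.
It also fails if it takes over 72 s, if anything falls off the work surface, if the arm or the gripper's body presses on something with over 40 N, if the wrist force passes 120 N, or if a joint passes its speed limit or range.

## Robot

A 6-joint arm with a two-finger parallel gripper is mounted at the origin on the work surface. World frame = base frame: x ahead of the robot, y to its left, z up, the work surface at z = 0. Lengths are in mm, angles in rad, forces in N, time in s.
With the tool pointing down it reaches from about 425 to 1125 mm from the base axis. Payload 14.9 kg.
Tool frame: the origin (TCP) lies midway between the tips of the shut fingers; the grasp point (between the pads) lies 19 mm behind it; z points along the fingers, y is the direction in which the jaws open and shut (so a half turn about z gives the same grasp; the last joint's range is limited). The gripper opens to 91 mm and grips with 3 to 60 N. Pads are 32 mm wide; open, the fingers measure 118 mm over their backs; the gripper's body (76 mm by 178 mm) begins 60 mm behind the grasp point.
Start: joints at [1.22, 0.379, 1.734, -0, 1.028, -0.033], TCP at [218.742, 664.959, 213.932] pointing down, gripper open.
Joint ranges: [-2.77, 2.77], [-0.74, 2.19], [0, 2.66], [-1.06, 4.2], [0.31, 2.87], [-3.08, 3.08]. Speed limits (rad/s): [1.89, 1.89, 2.39, 3.14, 3.14, 3.14].

## Interface

Orientations are given as a unit quaternion [w, x, y, z].
In Python, from plant import * gives the robot as it stands.
- The arm moves only by the tool servo_tool, never from a script. Its argument "commands" is one flat list of numbers, 7 for each row, row after row: the turn, a rotation vector about the tool's x, y, z in degrees, then the shift along the tool's x, y, z in mm, then the opening, from 0 (shut) to 1 (fully open). In form: [ax, ay, az, dx, dy, dz, gripper, ax, ay, az, dx, dy, dz, gripper, ...]. A call has exactly 10 rows; each row is the pose to reach, as a shift and turn from the pose measured when the call began, along the tool's axes at that moment; what a row does not reach only later rows make up. A row lasts 1/12 s, in which the tool goes at most 41.7 mm and 7.16 degrees, less where a joint would pass 70% of its speed; a pose out of reach is approached as far as the arm can. A call with a gripper value outside its range is refused whole. The fingers move at their own pace and stop on an object; "squeeze" is the grip in N (left out, the last holds). Time passes only in rows, so rows that repeat a pose let the fingers close, or fill a call up. It gives the time, the measured TCP pose, the force and the opening at its end, in the units of the state.
- sense(): the state, without advancing time (a new reading comes with each control period).
- read_camera(name): name is "scene" or "top" or "wrist"; returns a dict with "image" (384x512x3 uint8, blue, green, red), "z_map" (384x512 float32, mm along the optical axis (not along the pixel's ray), 0 where there is no reading), "camera_matrix" (3x3 intrinsics, pixels), "eye" and "orientation" of the camera in the world; the wrist camera has in their place "T_tool_cam" (4x4, takes a point from camera to tool coordinates, whose origin is the TCP and whose axes are the flange's). Camera axes: x right, y down, z forward; pixel columns grow to the right and rows downward; lengths in mm; the calibration is good to about 2 mm. A picture is of the moment at which its call begins: read the wrist's pose just before it.
- close_job(): hands the job in, once; it reports no verdict.
The state is a dict: "t": time; "joint_pos": joint angles; "dq": joint speeds; "tau": joint torques, N m; "position": TCP position; "tool_rot": TCP orientation; "force": force on the tool from outside, world axes, zero at the start; "ft_torque": the same for the moment, N m; "finger_gap": finger opening in mm.
Only numpy, scipy, OpenCV 4.12 (cv2) and the standard library are available. Lean on these libraries where they do the work, as an engineer would, in place of code of your own. Each camera call takes 0.05 s, during which the arm holds its last target. There are 200 camera calls.

## Working session

There is one attempt and no reset: what is moved stays moved. The work goes in short steps, Python scripts to look and compute and a tool call to move; the robot and the scene stay as the last step left them, time stands still between calls to the robot, and variables do not carry over. Pictures are saved under pics/ and viewed, about 8 in all and at most 12, crops included, and the job is handed in when it is done.

Besides the shell and the picture viewer there is one more tool, called after "Request:" as name(argument=value, ...) on one line, values as JSON. servo_tool: Moves the arm, as the interface text tells. Its arguments: {"type":"object","properties":{"commands":{"type":"array"},"squeeze":{"type":"number"}},"required":["commands"]}

```bash
ls; mkdir -p pics
python3 - <<'E'
from plant import *
import cv2,numpy as np,pickle
s=sense();print({k:np.round(v,3).tolist() for k,v in s.items()})
d={}
for n in("scene","top"):
    c=read_camera(n);d[n]=c
    print(n,c["camera_matrix"],c["eye"],c["orientation"]);cv2.imwrite(f"pics/{n}0.png",c["image"])
pickle.dump(d,open("d0.pkl","wb"))
a=np.hstack([cv2.resize(d[n]["image"],(400,300),interpolation=cv2.INTER_AREA) for n in d])
E
```

```text
pics
{'t': 0.0, 'joint_pos': [1.22, 0.379, 1.735, 0.0, 1.029, -0.033], 'dq': [-0.001, 0.001, 0.001, 0.001, 0.0, -0.0], 'tau': [0.001, -76.37, -43.439, 0.065, 0.042, -0.0], 'position': [218.603, 664.565, 213.288], 'tool_rot': [-0.0, 0.158, 0.987, -0.001], 'force': [0.494, 0.355, 0.168], 'ft_torque': [-0.011, -0.028, 0.011], 'finger_gap': 91.382}
scene [[364.68667718   0.         248.50271166]
 [  0.         364.68667718 192.45259649]
 [  0.           0.           1.        ]] [1021.16571558  510.53709933  614.21699396] [-0.16045956  0.32933118  0.8367888  -0.40691301]
top [[384.50081325   0.         248.3515572 ]
 [  0.         384.50081325 197.73795828]
 [  0.           0.           1.        ]] [ 322.61690039    1.49223592 1059.65565497] [ 0.07677928 -0.69363399  0.71423309 -0.05336597]
```

View pics/top0.png

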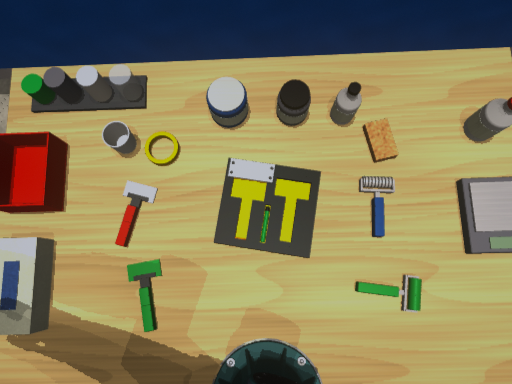

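View pics/scene0.png

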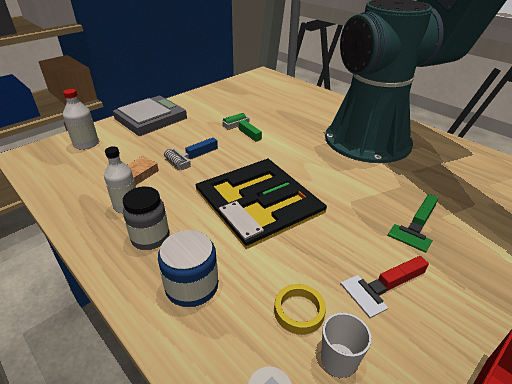

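The top view shows the red scraper at about (133,212) with its blade up at (140,190). The blue roller is at (378,205) with its head at (377,184). The tray is centred near (267,210), with the hood at (250,170), the marker at (266,225) and the green look-alikes at (146,290) and (390,290). The scene view agrees.

```bash
cat > h.py <<'E'
import cv2,numpy as np,pickle
from scipy.spatial.transform import Rotation as R
def quat(q): return R.from_quat([q[1],q[2],q[3],q[0]])
def wcam(c,s=None):
    """camera rotation matrix, eye in world"""
    if "eye" in c: return quat(c["orientation"]).as_matrix(),np.array(c["eye"])
    T=np.array(c["T_tool_cam"]);Rt=quat(s["tool_rot"]).as_matrix()
    return Rt@T[:3,:3],Rt@T[:3,3]+np.array(s["position"])
def ray(c,uv,s=None):
    M,e=wcam(c,s);K=np.array(c["camera_matrix"])
    uv=np.atleast_2d(np.asarray(uv,float))
    d=np.c_[(uv-K[:2,2])/[K[0,0],K[1,1]],np.ones(len(uv))]@M.T
    return e,d
def onplane(c,uv,z,s=None):
    e,d=ray(c,uv,s);return e+d*((z-e[2])/d[:,2:3])
def proj(c,P,s=None):
    M,e=wcam(c,s);K=np.array(c["camera_matrix"]);q=(np.atleast_2d(P)-e)@M;return q[:,:2]/q[:,2:]*[K[0,0],K[1,1]]+K[:2,2]
def tri(c1,u1,c2,u2,s1=None,s2=None):
    e1,d1=ray(c1,u1,s1);e2,d2=ray(c2,u2,s2);out=[]
    for a,b in zip(d1,d2):
        t=np.linalg.lstsq(np.c_[a,-b],e2-e1,rcond=None)[0];p,q=e1+a*t[0],e2+b*t[1];out.append(np.r_[(p+q)/2,np.linalg.norm(p-q)])
    return np.array(out)
def cloud(c,mask,s=None):
    v,u=np.nonzero(mask&(c["z_map"]>0));e,d=ray(c,np.c_[u,v],s)
    return e+d*c["z_map"][v,u][:,None]
def hsv(c): return cv2.cvtColor(c["image"],cv2.COLOR_BGR2HSV)
def blobs(m,amin=30):
    n,l,st,ce=cv2.connectedComponentsWithStats(m.astype(np.uint8));return [(l==i,st[i],ce[i]) for i in range(1,n) if st[i][4]>=amin]
def rng(c,lo,hi): return cv2.inRange(hsv(c),np.array(lo),np.array(hi))>0
def snap(n,f=None):
    from plant import sense,read_camera
    s=sense();c=read_camera(n)
    if f: cv2.imwrite(f"pics/{f}.png",c["image"]);pickle.dump((c,s),open(f+".pkl","wb"))
    return c,s
E
python3 - <<'E'
from h import *
d=pickle.load(open("d0.pkl","rb"));np.set_printoptions(precision=1,suppress=True)
cols={"red":([0,150,80],[6,255,255]),"blue":([105,130,60],[125,255,255]),"yel":([22,150,120],[33,255,255]),"blk":([0,0,0],[179,90,62])}
for n in d:
    for k,(lo,hi) in cols.items():
        for m,st,ce in blobs(rng(d[n],lo,hi),80):
            P=cloud(d[n],m);r=cv2.minAreaRect(np.argwhere(m)[:,::-1].astype(np.float32))
            print(n,k,st,ce,"cl",np.median(P,0),np.percentile(P[:,2],[5,95]),"box",cv2.boxPoints(r).round(1).tolist())
E
```

```text
scene red [63 89 13  9 80] [68.8 92.6] cl [ 706.2 -612.2  179.1] [167.  181.1] box [[63.0, 89.0], [75.0, 89.0], [75.0, 97.0], [63.0, 97.0]]
scene red [380 257  49  34 669] [404.1 271.3] cl [457.2 371.5  30.7] [12.5 32.8] box [[379.3999938964844, 274.20001220703125], [423.20001220703125, 253.10000610351562], [430.79998779296875, 268.8999938964844], [387.0, 290.0]]
scene red [482 331  30  53 553] [499.1 368.8] cl [531.7 575.9   5.5] [  2.7 100. ] box [[482.0, 331.0], [511.0, 331.0], [511.0, 383.0], [482.0, 383.0]]
scene blue [   0   75   40   53 1372] [ 15.3 102. ] cl [  717.  -1413.2  -115.2] [-194.5  -66.5] box [[-13.300000190734863, 81.9000015258789], [26.100000381469727, 70.30000305175781], [39.400001525878906, 115.4000015258789], [-0.0, 127.0]]
scene blue [186 138  31  13 135] [200.8 144. ] cl [ 457.7 -312.2   31.8] [29.9 33.1] box [[185.6999969482422, 147.1999969482422], [214.60000610351562, 136.39999389648438], [216.1999969482422, 140.6999969482422], [187.3000030517578, 151.5]]
scene blue [158 243  57  34 426] [187.2 266.8] cl [811.7 122.8  99.5] [ 94.5 103.4] box [[156.69999694
[... 8046 characters left out ...]
, 179.6999969482422], [471.0, 252.0], [465.1000061035156, 252.8000030517578]]
top blk [372 199   5  38 105] [373.  218.9] cl [ 446.6 -300.4   19.6] [ 8.1 30.6] box [[369.70001220703125, 199.10000610351562], [373.6000061035156, 198.89999389648438], [376.0, 236.0], [372.1000061035156, 236.3000030517578]]
top blk [  30  255   21   79 1142] [ 40.5 295.8] cl [269.3 580.1  50.1] [13.8 82. ] box [[29.799999237060547, 333.0], [35.70000076293945, 254.39999389648438], [52.29999923706055, 255.60000610351562], [46.400001525878906, 334.20001220703125]]
top blk [ 217  348  100   36 2111] [270.6 370. ] cl [ 92.6 -10.5  53. ] [ 12.7 329.3] box [[217.0, 348.0], [316.0, 348.0], [316.0, 383.0], [217.0, 383.0]]
```

```bash
cat >> h.py <<'E'
def down(yaw,pitch=0):
    """tool pointing down, tool x along heading yaw; pitch>0: nose (heading end) of held part dips"""
    h=np.array([np.cos(yaw),np.sin(yaw),0]);z=np.array([0,0,-1.]);M=np.c_[h,np.cross(z,h),z]
    lat=np.cross([0,0,1.],h)
    return R.from_rotvec(lat*pitch)*R.from_matrix(M)
def rel(s,P,Rg):
    R0=quat(s["tool_rot"]);rv=np.degrees((R0.inv()*Rg).as_rotvec());d=R0.inv().apply(np.array(P)-s["position"])
    return np.r_[rv,d].round(2)
E
python3 - <<'E'
from h import *
from plant import *
np.set_printoptions(precision=2,suppress=True)
d=pickle.load(open("d0.pkl","rb"));c=d["top"];sc=d["scene"]
def axis(c,m,z):
    P=onplane(c,np.argwhere(m)[:,::-1],z)[:,:2];mu=P.mean(0);w,v=np.linalg.eigh(np.cov((P-mu).T));a=v[:,1];return mu,a*np.sign(a[0])
for k,lo,hi,off in(("red",[0,150,80],[6,255,255],16),("blue",[105,130,60],[125,255,255],20.5)):
    m=[b for b in blobs(rng(c,lo,hi),200) if 190<b[2][1]<240 and b[2][0]>60][0][0]
    mu,a=axis(c,m,32);print(k,mu,"yaw",np.arctan2(a[1],a[0]),"grip",mu+a*off)
# tray: yellow T axes
for x0 in(246,290):
    m=[b for b in blobs(rng(c,[22,150,120],[33,255,255]),500) if abs(b[2][0]-x0)<8][0][0];print("T",axis(c,m,10))
m=rng(c,[0,0,0],[179,90,62]);m[:,:210]=0;m[:,330:]=0;m[:150]=0;m[265:]=0
m=cv2.morphologyEx(m.astype(np.uint8),cv2.MORPH_OPEN,np.ones((2,2)))
h=cv2.convexHull(np.argwhere(m)[:,::-1].astype(np.int32)).reshape(-1,2)
P=onplane(c,h,22)[:,:2].astype(np.float32);r=cv2.minAreaRect(P);print("tray",r,cv2.boxPoints(r))
w=read_camera("wrist");s=sense();print(w["T_tool_cam"],w["camera_matrix"]);print(quat(s["tool_rot"]).as_matrix())
cv2.imwrite("pics/w0.png",w["image"])
E
```

```text
red [450.73 369.07] yaw -0.2836565167013118 grip [466.09 364.59]
blue [ 451.45 -312.88] yaw -0.06819712378363665 grip [ 471.91 -314.28]
T (array([510.65,  39.32]), array([ 0.98, -0.19]))
T (array([501.03, -81.34]), array([ 0.98, -0.19]))
tray ((510.0574951171875, -24.16015625), (255.3917236328125, 193.79620361328125), 78.91312408447266) [[ 390.41 -130.84]
 [ 580.59 -168.11]
 [ 629.7    82.52]
 [ 439.52  119.79]]
[[  -0.     -0.97   -0.24   66.66]
 [   1.     -0.      0.     -0.38]
 [  -0.     -0.24    0.97 -171.54]
 [   0.      0.      0.      1.  ]] [[277.57   0.   254.21]
 [  0.   277.57 192.4 ]
 [  0.     0.     1.  ]]
[[-0.95  0.31 -0.  ]
 [ 0.31  0.95 -0.  ]
 [ 0.   -0.   -1.  ]]
```

Run:
```python
from h import *
from plant import *
s=sense();print(rel(s,[466,364.6,150],down(-.284+np.pi)))
```

```text
[-5.0000e-02 -0.0000e+00 -1.9300e+00 -3.2876e+02 -2.0773e+02  6.3610e+01]
```

Request:
servo_tool(commands=[0, 0, -1.9, -328.8, -207.7, 63.6, 1, 0, 0, -1.9, -328.8, -207.7, 63.6, 1, 0, 0, -1.9, -328.8, -207.7, 63.6, 1, 0, 0, -1.9, -328.8, -207.7, 63.6, 1, 0, 0, -1.9, -328.8, -207.7, 63.6, 1, 0, 0, -1.9, -328.8, -207.7, 63.6, 1, 0, 0, -1.9, -328.8, -207.7, 63.6, 1, 0, 0, -1.9, -328.8, -207.7, 63.6, 1, 0, 0, -1.9, -328.8, -207.7, 63.6, 1, 0, 0, -1.9, -328.8, -207.7, 63.6, 1], squeeze=40)

```text
t: 0.98
position: [467.7, 361.2, 149.1]
tool_rot: [-0.0, 0.143, 0.99, -0.001]
force: [-0.8, 0.0, -0.6]
finger_gap: 90.9
```

```bash
cat >> h.py <<'E'
def axis(P):
    mu=P.mean(0);w,v=np.linalg.eigh(np.cov((P-mu).T));a=v[:,1];a=a*np.sign(a[0]);return mu,a
def handle(c,s,lo,hi,ztop,amin=300):
    """top face outline of a coloured handle: rect on plane ztop"""
    P0=None
    for m,st,ce in sorted(blobs(rng(c,lo,hi),amin),key=lambda b:-b[1][4])[:1]:
        Q=cloud(c,m,s);v,u=np.nonzero(m&(c["z_map"]>0));t=Q[:,2]>ztop-5
        P=onplane(c,np.c_[u,v][t],ztop,s)[:,:2];r=cv2.minAreaRect(P.astype(np.float32));mu,a=axis(P)
        return m,np.median(Q[t][:,2]),mu,a,r
E
python3 - <<'E'
from h import *
np.set_printoptions(precision=2,suppress=True)
c,s=snap("wrist","w1");print(s["t"],s["position"],s["tool_rot"])
m,zt,mu,a,r=handle(c,s,[0,150,60],[6,255,255],32)
print(zt,mu,np.arctan2(a[1],a[0]),r)
p=((mu-r[0])@a);print(p,"grip",np.array(r[0])+16*a)
E
```

```text
0.9833 [467.73 361.22 149.15] [-0.    0.14  0.99 -0.  ]
74.4200782636637 [535.14 598.94] -0.4747892514119485 ((537.2545776367188, 590.5390625), (66.63539123535156, 80.97869873046875), 85.9119644165039)
-5.725752391013926 grip [551.48 583.22]
```

View pics/w1.png

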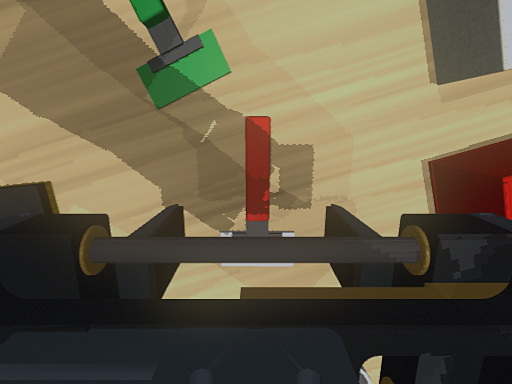

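Wrist view: the red handle spans (246–270, 117–220) and the blade lies under the gripper bar at about (257,250). The largest red blob was the bin, so I'll pick the handle by position instead.

Run:
```python
from h import *
np.set_printoptions(precision=2,suppress=True)
c,s=pickle.load(open("w1.pkl","rb"));d=pickle.load(open("d0.pkl","rb"))
m=[b for b in blobs(rng(c,[0,120,40],[8,255,255]),300) if 230<b[2][0]<285][0][0]
Q=cloud(c,m,s);print("z",np.percentile(Q[:,2],[2,50,98]))
t=Q[:,2]>26;v,u=np.nonzero(m&(c["z_map"]>0));uv=np.c_[u,v][t]
P=onplane(c,uv,32,s)[:,:2];r=cv2.minAreaRect(P.astype(np.float32));mu,a=axis(P)
print(mu,np.arctan2(a[1],a[0]),r)
heel=mu+a*((P-mu)@a).min();front=mu+a*((P-mu)@a).max();print("heel",heel,heel+72*a,"front",front,front-40*a)
# two-view height with the top camera: heel-end mid and centroid
hw=proj(c,[[*heel,32]],s)[0]
mt=[b for b in blobs(rng(d["top"],[0,150,80],[6,255,255]),200) if b[2][0]>60][0][0]
pt=onplane(d["top"],np.argwhere(mt)[:,::-1],32)[:,:2];m2,a2=axis(pt);h2=m2+a2*((pt-m2)@a2).min()
print("tri",tri(c,[hw],d["top"],proj(d["top"],[[*h2,32]]),s))
# blade white: pts z<8
w=rng(c,[0,0,150],[179,40,255]);
for b in blobs(w,60): print(b[1],np.median(cloud(c,b[0],s),0))
g=(heel+72*a);print(rel(s,[*g,15],down(np.arctan2(a[1],a[0])+np.pi)))
```

```text
z [30.9  32.65 34.1 ]
[447.7  370.08] -0.2916290227714824 ((449.70904541015625, 369.9984436035156), (24.750864028930664, 110.22537231445312), 73.1141128540039)
heel [396.8  385.36] [465.76 364.66] front [502.32 353.69] [464.01 365.19]
tri [[397.4  385.21  30.48   1.32]]
[499   0  13  70 749] [391.31 583.16  85.8 ]
[221 263  73   3 217] [566.79 334.82   5.69]
[ -0.11  -0.02   0.3    2.82   2.99 134.14]
```

Run:
```python
from h import *
from plant import *
s=sense();print(s["t"],s["position"],s["force"],rel(s,[465,365,15.0],down(-.291+np.pi)))
```

```text
1.0333 [468.5168099  360.30245644 148.85857482] [ 0.20616261 -2.20344095 -0.45668044] [-1.3000e-01 -2.0000e-02  2.1000e-01  4.6500e+00  3.8100e+00  1.3385e+02]
```

Request:
servo_tool(commands=[-0.1, 0, 0.2, 4.6, 3.8, 35, 1, -0.1, 0, 0.2, 4.6, 3.8, 65, 1, -0.1, 0, 0.2, 4.6, 3.8, 90, 1, -0.1, 0, 0.2, 4.6, 3.8, 110, 1, -0.1, 0, 0.2, 4.6, 3.8, 122, 1, -0.1, 0, 0.2, 4.6, 3.8, 129, 1, -0.1, 0, 0.2, 4.6, 3.8, 133, 1, -0.1, 0, 0.2, 4.6, 3.8, 133.8, 1, -0.1, 0, 0.2, 4.6, 3.8, 133.8, 1, -0.1, 0, 0.2, 4.6, 3.8, 133.8, 1])

```text
t: 1.87
position: [465.6, 365.4, 16.0]
tool_rot: [0.0, 0.145, 0.989, 0.0]
force: [0.0, -0.4, -0.3]
finger_gap: 91.3
```

Run:
```python
from h import *
from plant import *
s=sense();print(s["t"],s["position"],s["force"],rel(s,[465,365,15.0],down(-.291+np.pi)))
```

```text
1.8667 [465.59737934 365.4185486   16.04313626] [ 0.03426632 -0.36163274 -0.27238509] [ 0.04  0.03  0.01  0.45 -0.57  1.04]
```

Request:
servo_tool(commands=[0, 0, 0, 0, 0, 1, 0.6, 0, 0, 0, 0, 0, 1, 0.2, 0, 0, 0, 0, 0, 1, 0, 0, 0, 0, 0, 0, 1, 0, 0, 0, 0, 0, 0, 1, 0, 0, 0, 0, 0, 0, 1, 0, 0, 0, 0, 0, 0, 1, 0, 0, 0, 0, 0, 0, 1, 0, 0, 0, 0, 0, 0, 1, 0, 0, 0, 0, 0, 0, 1, 0], squeeze=40)

```text
t: 2.7
position: [465.6, 365.4, 15.0]
tool_rot: [0.0, 0.145, 0.989, 0.0]
force: [-0.1, -0.3, 0.1]
finger_gap: 27.6
```

Run:
```python
from h import *
from plant import *
s=sense();print(s["t"],s["position"],s["force"],s["finger_gap"]);np.save("gripR",quat(s["tool_rot"]).as_quat());np.save("gripP",s["position"])
```

```text
2.7 [465.58515131 365.40501732  15.00413464] [-0.05731006 -0.27519661  0.13777315] 27.59867533585167
```

Run:
```python
from h import *
from plant import *
s=sense();print(rel(s,[582,-38,185],down(-.193+np.pi)))
```

```text
[ 3.0000e-02  3.0000e-02 -5.6000e+00 -2.2727e+02 -3.5299e+02 -1.7009e+02]
```

Request:
servo_tool(commands=[0, 0, 0, 0, 0, -10, 0, 0, 0, 0, 0, 0, -30, 0, 0, 0, 0, 0, 0, -65, 0, 0, 0, 0, -10, -15, -100, 0, 0, 0, -1, -33, -50, -120, 0, 0, 0, -2, -56, -85, -140, 0, 0, 0, -3, -78, -118, -160, 0, 0, 0, -4, -100, -152, -170, 0, 0, 0, -5, -122, -187, -170, 0, 0, 0, -5.6, -144, -222, -170, 0])

```text
t: 3.53
position: [537.5, 120.2, 186.8]
tool_rot: [0.001, 0.096, 0.995, 0.001]
force: [1.4, 0.1, -2.2]
finger_gap: 25.6
```

Run:
```python
from h import *
from plant import *
s=sense();print(s["position"],s["finger_gap"],rel(s,[582,-38,185],down(-.193+np.pi)))
```

```text
[537.4667211  120.24186604 186.81724171] 25.600634314207905 [ 8.0000e-02  1.6000e-01  8.0000e-02 -7.3860e+01 -1.4686e+02  1.8200e+00]
```

Request:
servo_tool(commands=[0, 0, 0, -18, -36, 0, 0, 0, 0, 0, -36, -72, 1, 0, 0, 0, 0, -52, -104, 1, 0, 0, 0, 0, -64, -127, 1.8, 0, 0, 0, 0, -71, -141, 1.8, 0, 0, 0, 0, -73.9, -146.9, 1.8, 0, 0, 0, 0, -73.9, -146.9, 1.8, 0, 0, 0, 0, -73.9, -146.9, 1.8, 0, 0, 0, 0, -73.9, -146.9, 1.8, 0, 0, 0, 0, -73.9, -146.9, 1.8, 0])

```text
t: 4.37
position: [581.7, -37.0, 185.1]
tool_rot: [0.001, 0.095, 0.995, 0.001]
force: [-0.7, -0.2, -0.7]
finger_gap: 25.7
```

Run:
```python
from h import *
c,s=snap("wrist","w2");print(s["t"],s["position"],s["dq"])
cv2.imwrite("pics/w2b.png",cv2.resize(c["image"][:260],None,fx=1.5,fy=1.5,interpolation=cv2.INTER_CUBIC))
```

```text
4.3667 [581.74505447 -36.95958214 185.11543704] [-0.0023525   0.00079027 -0.00050498 -0.00038869  0.00106738 -0.00195498]
```

View pics/w2b.png

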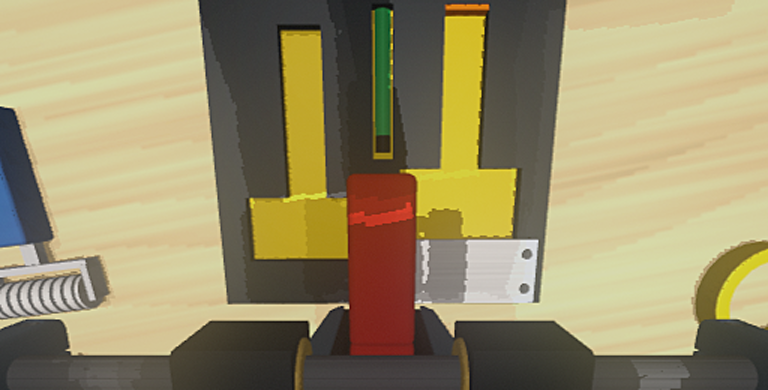

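```bash
cat > tray.py <<'E'
from h import *
np.set_printoptions(precision=2,suppress=True)
c,s=pickle.load(open("w2.pkl","rb"))
yel=rng(c,[20,120,70],[34,255,255]);org=rng(c,[5,150,80],[16,255,255])
def edges(rows,c0,c1):
    L,Rr=[],[]
    for r in rows:
        k=np.nonzero(yel[r,c0:c1])[0]
        if len(k)>8: L.append((c0+k[0]-.5,r));Rr.append((c0+k[-1]+.5,r))
    return np.array(L),np.array(Rr)
def line(P):
    mu=np.median(P,0);vx,vy,x,y=cv2.fitLine(P.astype(np.float32),cv2.DIST_HUBER,0,.1,.1).ravel();a=np.array([vx,vy]);a*=np.sign(a[0]);return np.array([x,y]),a
def show(n,P):
    p,a=line(P);print(n,"pt",p,"yaw",np.arctan2(a[1],a[0]),"rms",np.std((P-p)@[-a[1],a[0]]));return p,a
# scraper handle channel rows 10..105, cols 285..335 ; roller channel rows 25..125, cols 180..225
Ls,Rs=edges(range(14,105),285,335);Lr,Rr=edges(range(25,125),180,225)
W=lambda u,z:onplane(c,u,z,s)[:,:2]
A=show("scr outer z10",W(Rs,10));B=show("scr inner z22",W(Ls,22))
C=show("rol outer z10",W(Lr,10));D=show("rol inner z22",W(Rr,22))
yaw=np.mean([np.arctan2(x[1][1],x[1][0]) for x in(A,B,C,D)]);e=np.array([np.cos(yaw),np.sin(yaw)]);n=np.array([-e[1],e[0]])
print("yaw",yaw,"lat (n):",[float(round(x[0]@n,2)) for x in(A,B,C,D)],"along:",[float(round(x[0]@e,2)) for x in(A,B,C,D)])
# column scans: transitions along x
def colscan(cols,r0,r1,m,last):
    o=[]
    for q in cols:
        k=np.nonzero(m[r0:r1,q])[0]
        if len(k): o.append((q,r0+(k[-1]+.5 if last else k[0]-.5)))
    return np.array(o)
def al(name,P,z):
    w=W(P,z)@e;print(name,"z",z,"along",np.median(w),"std",w.std(),len(w))
al("block/yellow at floor",colscan(range(300,322),0,40,org,True),10)
al("yellow start (scr)",colscan(range(300,322),0,40,yel,False),10)
al("roller heel end",colscan(range(191,212),5,60,yel,False),22)
al("roller head far",colscan(range(172,225),100,200,yel,True),10)
al("roller shoulder",colscan(range(168,185),100,170,yel,False),22)
al("scr shoulder",colscan(range(328,342),90,150,yel,False),22)
al("hood near edge(top)",colscan(range(315,340),100,180,yel,True),28)
# blade part lateral edges
_,R2=edges(range(118,156),282,360);print("blade part outer z10 lat",np.median(W(R2,10)@n))
L2,_=edges(range(138,168),150,225);print("head part outer z10 lat",np.median(W(L2,10)@n))
# depth heights
for nm,m in(("scr floor",(slice(20,100),slice(300,320))),("rol floor",(slice(30,110),slice(192,210))),("hood",(slice(165,195),slice(315,340)))):
    k=np.zeros_like(yel);k[m]=1;print(nm,"zmap z",np.median(cloud(c,k,s)[:,2]))
# held handle: check
red=rng(c,[0,120,40],[8,255,255]);red[:,:225]=0;red[:,285:]=0;red[:120]=0
Q=cloud(c,red,s);print("handle top z",np.median(Q[:,2]))
h=[( (np.nonzero(red[r])[0][[0,-1]]).mean(),r) for r in range(125,215) if red[r].sum()>20]
hp=W(np.array(h),202);p,a=line(hp);print("handle yaw",np.arctan2(a[1],a[0]),"lat",p@n,"tcp lat",s["position"][:2]@n,"tcp along",s["position"][:2]@e,"heel along",(hp@e).min())
E
python3 tray.py
```

```text
scr outer z10 pt [471.78  62.68] yaw -0.18600588 rms 0.4794734580075913
scr inner z22 pt [456.67  32.92] yaw -0.18455052 rms 0.30728822534654665
rol outer z10 pt [431.81 -84.91] yaw -0.19025627 rms 0.3363211923360239
rol inner z22 pt [455.78 -56.72] yaw -0.18727122 rms 0.3409007145730029
yaw -0.18702099 lat (n): [149.30999755859375, 117.26000213623047, -3.140000104904175, 29.010000228881836] along: [451.8999938964844, 442.5899963378906, 440.07000732421875, 458.3800048828125]
block/yellow at floor z 10 along 389.21379862436913 std 0.027421560472523674 22
yellow start (scr) z 10 along 389.21379862436913 std 0.027421560472523674 22
roller heel end z 22 along 402.50307147262725 std 0.02584673721818969 21
roller head far z 10 along 571.0031952758666 std 0.09883636762295323 53
roller shoulder z 22 along 519.9758578567828 std 0.02754865526496465 17
scr shoulder z 22 along 498.2193002239495 std 0.02162002455050393 14
hood near edge(top) z 28 along 551.9051824147424 std 0.04272516091671151 25
blade part outer z10 lat 180.6236335734892
head part outer z10 lat -35.986993388839466
scr floor zmap z 10.890163604330127
rol floor zmap z 10.775606230961728
hood zmap z 28.87421017699853
handle top z 202.12211151662038
handle yaw -0.19191925 lat 71.58652 tcp lat 71.85030150187168 tcp along 578.4728579122244 heel along 512.076242136782
```

The tray is found. In the crop, the scraper pocket is at right (465,90), the hood at (475,270), the orange block at (467,8) and the marker at (382,80). Tray yaw is -0.187 and its origin is about 486.1 along and 73.1 across. The block face reads x≈-96.9, so I expect the stop at about +86.

```bash
cat >> h.py <<'E'
YAW=-.187;E_=np.array([np.cos(YAW),np.sin(YAW)]);N_=np.array([-E_[1],E_[0]]);O_=486.1*E_+73.1*N_
def tw(x,y,z): return np.r_[O_+x*E_+y*N_,z]
def wt(P): q=np.array(P[:2])-O_;return np.r_[q@E_,q@N_,P[2]]
def toe2tcp(x,z,th,y=60.3,L=108,H=15):
    t=np.radians(th);return tw(x-L*np.cos(t)+H*np.sin(t),y,z+L*np.sin(t)+H*np.cos(t)),down(YAW+np.pi,-t)
E
cat > q.py <<'E'
from h import *
from plant import *
import sys
s=sense();np.set_printoptions(precision=2,suppress=True)
t=wt(s["position"]);f=np.array(s["force"]);Rr=quat(s["tool_rot"]).as_matrix();z=Rr[:,0]
print("t",s["t"],"tcp tray",t,"F along/lat/z",np.r_[f[:2]@E_,f[:2]@N_,f[2]],"yaw",np.arctan2(-z[1],-z[0]),"pitch",np.degrees(np.arcsin(z[2])),"gap",s["finger_gap"])
for a in sys.argv[1:]:
    x,z,th=map(float,a.split(",")); P,G=toe2tcp(x,z,th);print(a,rel(s,P,G))
E
python3 - <<'E'
from h import *
c,s=pickle.load(open("w2.pkl","rb"))
red=rng(c,[0,120,40],[8,255,255]);red[:,:225]=0;red[:,285:]=0;red[:90]=0
k=np.array([(q,np.nonzero(red[:,q])[0][0]-.5) for q in range(238,272)])
print("heel behind TCP",wt(s["position"])[0]-np.median(onplane(c,k,202,s)[:,:2]@E_)+486.1)
E
python3 q.py 61,45,8 61,14,8
```

```text
heel behind TCP 71.34848589876117
t 4.4167 tcp tray [ 92.48  -1.35 185.11] F along/lat/z [ 0.15 -0.07 -1.43] yaw -0.19049935923290254 pitch -0.15903662694071402 gap 25.629403284735403
61,45,8 [  0.1    8.16  -0.19 136.86  61.01 109.94]
61,14,8 [  0.1    8.16  -0.19 136.94  60.96 140.94]
```

Request:
servo_tool(commands=[0, 1, 0, 15, 7, 12, 0, 0, 3, 0, 40, 18, 32, 0, 0, 5, -0.1, 68, 30, 54, 0, 0.1, 7, -0.1, 95, 42, 76, 0, 0.1, 8, -0.2, 117, 52, 94, 0, 0.1, 8.2, -0.2, 130, 58, 104, 0, 0.1, 8.2, -0.2, 135.5, 60.4, 109, 0, 0.1, 8.2, -0.2, 136.9, 61, 109.9, 0, 0.1, 8.2, -0.2, 136.9, 61, 109.9, 0, 0.1, 8.2, -0.2, 136.9, 61, 109.9, 0], squeeze=50)

```text
t: 5.25
position: [460.7, 48.6, 75.8]
tool_rot: [-0.069, 0.093, 0.993, 0.007]
force: [0.4, -0.0, -1.7]
finger_gap: 25.6
```

```bash
python3 q.py 61,12,8 61,9,8; python3 -c "
from h import *
c,s=snap('wrist','w3');cv2.imwrite('pics/w3.png',c['image'])"
```

```text
t 5.25 tcp tray [-42.44  60.33  75.8 ] F along/lat/z [ 0.39  0.05 -1.7 ] yaw -0.18694563988333274 pitch 7.916147444881826 gap 25.61286142696552
61,12,8 [ 0.02  0.08  0.   -3.26 -0.05 33.79]
61,9,8 [ 0.02  0.08  0.   -3.67 -0.05 36.76]
```

View pics/w3.png

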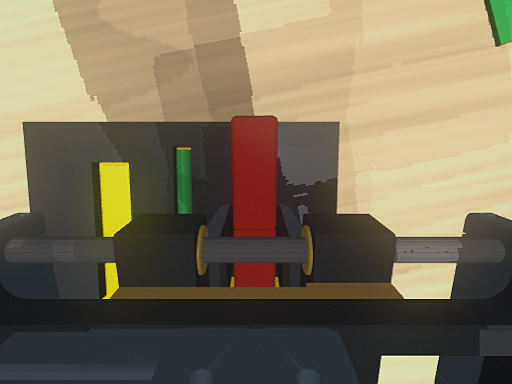

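The handle (232–278, 117–285) lines up over its channel, parallel to the tray.

Request:
servo_tool(commands=[0, 0, 0, -1, 0, 8, 0, 0, 0, 0, -2, 0, 16, 0, 0, 0, 0, -3, 0, 23, 0, 0, 0, 0, -3.2, 0, 28, 0, 0, 0, 0, -3.3, 0, 31, 0, 0, 0, 0, -3.4, 0, 32.5, 0, 0, 0, 0, -3.5, 0, 33.3, 0, 0, 0, 0, -3.5, 0, 33.8, 0, 0, 0, 0, -3.5, 0, 33.8, 0, 0, 0, 0, -3.5, 0, 33.8, 0])

```text
t: 6.13
position: [459.8, 48.8, 42.1]
tool_rot: [-0.068, 0.093, 0.993, 0.007]
force: [0.2, 0.1, -2.0]
finger_gap: 25.6
```

```bash
python3 q.py 61,8.5,8
```

```text
t 6.1333 tcp tray [-43.39  60.3   42.07] F along/lat/z [ 0.17  0.11 -1.97] yaw -0.18716087373093646 pitch 7.887918621935584 gap 25.639678105529246
61,8.5,8 [ 0.03  0.11 -0.01 -0.04  0.    3.72]
```

Request:
servo_tool(commands=[0, 0, 0, 0, 0, 0.4, 0, 0, 0, 0, 0, 0, 0.7, 0, 0, 0, 0, 0, 0, 1.0, 0, 0, 0, 0, 0, 0, 1.3, 0, 0, 0, 0, 0, 0, 1.6, 0, 0, 0, 0, 0, 0, 1.9, 0, 0, 0, 0, 0, 0, 2.2, 0, 0, 0, 0, 0, 0, 2.5, 0, 0, 0, 0, 0, 0, 2.8, 0, 0, 0, 0, 0, 0, 2.8, 0])

```text
t: 6.97
position: [459.3, 48.9, 39.4]
tool_rot: [-0.069, 0.093, 0.993, 0.007]
force: [-4.1, 0.4, 6.6]
finger_gap: 25.6
```

```bash
python3 q.py 61,8.5,8
```

```text
t 6.9667 tcp tray [-43.89  60.32  39.42] F along/lat/z [-4.12 -0.35  6.64] yaw -0.18713737661429905 pitch 7.9015107357624395 gap 25.55729385603413
61,8.5,8 [ 0.03  0.1  -0.01 -0.17 -0.02  1.02]
```

```bash
python3 q.py 61,10.4,8 82,10.4,8
```

```text
t 6.9667 tcp tray [-43.89  60.32  39.42] F along/lat/z [-4.12 -0.35  6.64] yaw -0.18713737661429905 pitch 7.9015107357624395 gap 25.55729385603413
61,10.4,8 [ 0.03  0.1  -0.01  0.09 -0.01 -0.86]
82,10.4,8 [  0.03   0.1   -0.01 -20.71  -0.01  -3.75]
```

Request:
servo_tool(commands=[0, 0.1, 0, 0.1, 0, -0.9, 0, 0, 0.1, 0, -1, 0, -1, 0, 0, 0.1, 0, -3.5, 0, -1.4, 0, 0, 0.1, 0, -6.5, 0, -1.8, 0, 0, 0.1, 0, -9.5, 0, -2.2, 0, 0, 0.1, 0, -12.5, 0, -2.6, 0, 0, 0.1, 0, -15.5, 0, -3.0, 0, 0, 0.1, 0, -18.5, 0, -3.4, 0, 0, 0.1, 0, -20, 0, -3.7, 0, 0, 0.1, 0, -20.7, 0, -3.75, 0])

```text
t: 7.8
position: [480.3, 44.9, 40.3]
tool_rot: [-0.069, 0.093, 0.993, 0.007]
force: [-0.8, 1.5, 1.4]
finger_gap: 26.2
```

```bash
python3 q.py 86,10.2,8 89,10.2,8
```

```text
t 7.8 tcp tray [-22.49  60.34  40.28] F along/lat/z [-1.11  1.36  1.41] yaw -0.18720056321446052 pitch 7.98845568792974 gap 26.17948769820861
86,10.2,8 [ 0.03  0.01 -0.01 -3.62 -0.03 -0.32]
89,10.2,8 [ 0.03  0.01 -0.01 -6.59 -0.03 -0.73]
```

Request:
servo_tool(commands=[0, 0, 0, -0.5, 0, -0.1, 0, 0, 0, 0, -1, 0, -0.2, 0, 0, 0, 0, -1.4, 0, -0.25, 0, 0, 0, 0, -1.8, 0, -0.3, 0, 0, 0, 0, -2.2, 0, -0.35, 0, 0, 0, 0, -2.6, 0, -0.4, 0, 0, 0, 0, -3.0, 0, -0.45, 0, 0, 0, 0, -3.3, 0, -0.5, 0, 0, 0, 0, -3.6, 0, -0.5, 0, 0, 0, 0, -3.6, 0, -0.5, 0])

```text
t: 8.63
position: [484.0, 44.2, 40.3]
tool_rot: [-0.069, 0.093, 0.993, 0.007]
force: [-0.5, 0.7, 1.4]
finger_gap: 25.8
```

```bash
python3 q.py 88,10.2,8 89,10.2,8
```

```text
t 8.6333 tcp tray [-18.8   60.35  40.26] F along/lat/z [-0.6   0.64  1.38] yaw -0.1871668816246536 pitch 7.988152673102055 gap 25.762999249297437
88,10.2,8 [ 0.03  0.01 -0.01 -1.94 -0.05 -0.09]
89,10.2,8 [ 0.03  0.01 -0.01 -2.93 -0.05 -0.23]
```

Request:
servo_tool(commands=[0, 0, 0, -0.4, 0, 0, 0, 0, 0, 0, -0.7, 0, -0.1, 0, 0, 0, 0, -1.0, 0, -0.1, 0, 0, 0, 0, -1.3, 0, -0.1, 0, 0, 0, 0, -1.6, 0, -0.2, 0, 0, 0, 0, -1.8, 0, -0.2, 0, 0, 0, 0, -2.0, 0, -0.2, 0, 0, 0, 0, -2.2, 0, -0.2, 0, 0, 0, 0, -2.2, 0, -0.2, 0, 0, 0, 0, -2.2, 0, -0.2, 0])

```text
t: 9.47
position: [484.0, 44.1, 40.0]
tool_rot: [-0.072, 0.093, 0.993, 0.007]
force: [-14.1, 4.2, 10.7]
finger_gap: 25.8
```

```bash
python3 q.py 90,10.2,8
```

```text
t 9.4667 tcp tray [-18.73  60.21  39.95] F along/lat/z [-14.6    1.48  10.72] yaw -0.18725787925494106 pitch 8.237780443616833 gap 25.831562434800595
90,10.2,8 [ 0.01 -0.24 -0.01 -3.81  0.09 -0.68]
```

Stop felt at TCP x≈-18.8, so the toe is at about 86, which matches the block seen by camera. I'll back off about 1 mm and lower the heel, pivoting on the toe.

```bash
python3 q.py 85.1,10.5,8 85.1,10.5,7 85.1,10.5,6 85.1,10.5,5 85.1,10.5,4 85.1,10.5,3 85.1,10.5,2
```

```text
t 9.4667 tcp tray [-18.73  60.21  39.95] F along/lat/z [-14.6    1.48  10.72] yaw -0.18725787925494106 pitch 8.237780443616833 gap 25.831562434800595
85.1,10.5,8 [ 0.01 -0.24 -0.01  1.08  0.08 -0.28]
85.1,10.5,7 [ 0.01 -1.24 -0.01  1.32  0.08  1.61]
85.1,10.5,6 [ 0.01 -2.24 -0.01  1.52  0.08  3.5 ]
85.1,10.5,5 [ 0.01 -3.24 -0.01  1.69  0.08  5.4 ]
85.1,10.5,4 [ 0.01 -4.24 -0.01  1.83  0.08  7.29]
85.1,10.5,3 [ 0.01 -5.24 -0.02  1.94  0.08  9.19]
85.1,10.5,2 [ 0.01 -6.24 -0.02  2.01  0.08 11.1 ]
```

Request:
servo_tool(commands=[0, -0.2, 0, 0.6, 0.1, -0.3, 0, 0, -0.2, 0, 1.1, 0.1, -0.3, 0, 0, -0.7, 0, 1.2, 0.1, 0.7, 0, 0, -1.2, 0, 1.3, 0.1, 1.6, 0, 0, -2.2, 0, 1.5, 0.1, 3.5, 0, 0, -3.2, 0, 1.7, 0.1, 5.4, 0, 0, -4.2, 0, 1.8, 0.1, 7.3, 0, 0, -5.0, 0, 1.9, 0.1, 8.8, 0, 0, -5.2, 0, 1.9, 0.1, 9.2, 0, 0, -5.2, 0, 1.9, 0.1, 9.2, 0])

```text
t: 10.3
position: [480.5, 44.9, 31.0]
tool_rot: [-0.026, 0.093, 0.995, 0.002]
force: [-0.6, 0.2, 1.1]
finger_gap: 25.8
```

```bash
python3 q.py 85.1,10.4,2 85.1,10.4,1  85.1,10.3,0.5  85.1,10.3,0
```

```text
t 10.3 tcp tray [-22.31  60.32  31.04] F along/lat/z [-0.66  0.06  1.14] yaw -0.18705881102718663 pitch 3.045473456718445 gap 25.837638666583565
85.1,10.4,2 [-0.   -1.05 -0.   -0.1  -0.02  1.88]
85.1,10.4,1 [-0.   -2.05 -0.    0.11 -0.02  3.77]
85.1,10.3,0.5 [-0.   -2.55 -0.    0.2  -0.02  4.81]
85.1,10.3,0 [-0.   -3.05 -0.    0.28 -0.02  5.76]
```

Request:
servo_tool(commands=[0, -0.4, 0, 0, 0, 0.7, 0, 0, -0.8, 0, 0, 0, 1.4, 0, 0, -1.1, 0, 0, 0, 1.9, 0, 0, -1.4, 0, 0, 0, 2.5, 0, 0, -1.7, 0, 0.1, 0, 3.1, 0, 0, -2.0, 0, 0.1, 0, 3.7, 0, 0, -2.2, 0, 0.1, 0, 4.1, 0, 0, -2.4, 0, 0.2, 0, 4.5, 0, 0, -2.5, 0, 0.2, 0, 4.8, 0, 0, -2.5, 0, 0.2, 0, 4.8, 0])

```text
t: 11.13
position: [480.0, 45.0, 26.2]
tool_rot: [-0.005, 0.093, 0.996, 0.0]
force: [-1.9, 0.7, 1.2]
finger_gap: 25.8
```

```bash
python3 q.py 85.1,10.3,0.3  85.1,10.3,0 85.1,10,0 ; python3 -c "
from plant import *;print(sense()['ft_torque'])"
```

```text
t 11.1333 tcp tray [-22.82  60.34  26.24] F along/lat/z [-1.98  0.36  1.18] yaw -0.18699891286305312 pitch 0.5396584341180802 gap 25.796943384893034
85.1,10.3,0.3 [ 0.   -0.24  0.   -0.01 -0.04  0.37]
85.1,10.3,0 [ 0.   -0.54  0.    0.07 -0.04  0.94]
85.1,10,0 [ 0.   -0.54  0.    0.07 -0.04  1.24]
[0.03157104 0.02899715 0.02394906]
```

Request:
servo_tool(commands=[0, -0.1, 0, 0, 0, 0.2, 0, 0, -0.2, 0, 0, 0, 0.3, 0, 0, -0.3, 0, 0, 0, 0.5, 0, 0, -0.4, 0, 0, 0, 0.7, 0, 0, -0.5, 0, 0, 0, 0.9, 0, 0, -0.5, 0, 0, 0, 1.0, 0, 0, -0.5, 0, 0, 0, 1.1, 0, 0, -0.5, 0, 0, 0, 1.2, 0, 0, -0.5, 0, 0, 0, 1.2, 0, 0, -0.5, 0, 0, 0, 1.2, 0])

```text
t: 11.97
position: [480.0, 45.0, 25.6]
tool_rot: [-0.001, 0.093, 0.996, 0.0]
force: [-6.7, 0.7, 17.7]
finger_gap: 25.8
```

```bash
python3 q.py 85.1,10,0 ; python3 -c "
from plant import *;print(sense()['ft_torque'])"
```

```text
t 11.9667 tcp tray [-22.84  60.32  25.56] F along/lat/z [-6.75 -0.54 17.68] yaw -0.1870847768234762 pitch 0.05729207614764676 gap 25.82037383408651
85.1,10,0 [-0.01 -0.06 -0.    0.06 -0.02  0.56]
[-0.02552899  1.06178459 -0.00905561]
```

Request:
servo_tool(commands=[0, 0, 0, 0, 0, -0.2, 0, 0, 0, 0, 0, 0, -0.3, 0, 0, 0, 0, 0, 0, -0.3, 0, 0, 0, 0, 0, 0, -0.3, 0.3, 0, 0, 0, 0, 0, -0.3, 0.35, 0, 0, 0, 0, 0, -0.3, 0.4, 0, 0, 0, 0, 0, -0.3, 0.45, 0, 0, 0, 0, 0, -0.3, 0.5, 0, 0, 0, 0, 0, -0.3, 0.5, 0, 0, 0, 0, 0, -0.3, 0.5])

```text
t: 12.8
position: [480.0, 45.0, 25.8]
tool_rot: [-0.0, 0.093, 0.996, -0.0]
force: [-0.2, -0.1, -0.3]
finger_gap: 45.6
```

```bash
python3 q.py 85.1,10,0 ; python3 -c "
from plant import *;print(sense()['ft_torque'])"
```

```text
t 12.8 tcp tray [-22.83  60.32  25.85] F along/lat/z [-0.13 -0.16 -0.26] yaw -0.1870117629254098 pitch 0.055218759262291174 gap 45.604361311027624
85.1,10,0 [-0.01 -0.06 -0.    0.07 -0.02  0.85]
[-0.02884851 -0.00458043 -0.0095022 ]
```

Request:
servo_tool(commands=[0, 0, 0, 0, 0, -8, 0.5, 0, 0, 0, 0, 0, -25, 0.5, 0, 0, 0, 0, 0, -50, 0.6, 0, 0, 0, -5, 0, -80, 0.8, 0, 0, 0, -20, 0, -110, 1, 0, 0, 0, -40, -20, -135, 1, 0, 0, 0, -60, -40, -150, 1, 0, 0, 0, -70, -55, -155, 1, 0, 0, 0, -70, -60, -155, 1, 0, 0, 0, -70, -60, -155, 1])

```text
t: 13.63
position: [537.5, -27.8, 181.1]
tool_rot: [-0.0, 0.094, 0.996, -0.0]
force: [-1.0, 1.2, 0.0]
finger_gap: 90.9
```

Run:
```python
from h import *
from plant import *
np.set_printoptions(precision=2,suppress=True)
c,s=snap("wrist","w4");print(s["t"],wt(s["position"]))
cv2.imwrite("pics/w4b.png",cv2.resize(c["image"][:260],None,fx=1.5,fy=1.5,interpolation=cv2.INTER_CUBIC))
red=rng(c,[0,120,40],[8,255,255])
for m,st,ce in blobs(red,300):
    Q=cloud(c,m,s);T=np.array([wt(q) for q in Q]);print(st,ce,np.percentile(T,[1,50,99],0))
    top=Q[:,2]>37;t=T[top]
    for lo,hi in((-92,-70),(-70,-45),(-45,-20),(-20,10),(10,30)):
        k=(t[:,0]>lo)&(t[:,0]<hi)
        if k.sum()>20: print(lo,"z",np.median(t[k][:,2]),"y",np.median(t[k][:,1]))
for nm,mm in(("block",rng(c,[9,150,80],[17,255,255])),):
    for m,st,ce in blobs(mm,20): print(nm,st,np.percentile([wt(q) for q in cloud(c,m,s)],[2,50,98],0))
# roller approach
print(rel(s,[472,-314.3,150],down(-.068+np.pi)))
```

```text
13.6333 [ 47.23  -0.5  181.14]
[ 294   50   32  109 2861] [309.54 103.07] [[-92.48  47.36  21.13]
 [-42.4   58.54  42.59]
 [ 16.01  72.62  44.37]]
-92 z 42.65842006957084 y 59.64333581936263
-70 z 42.73459731685 y 59.66085161718545
-45 z 42.72369128556619 y 59.61532005331977
-20 z 42.70196402060381 y 59.71117990669361
10 z 42.459216043348675 y 59.19964259445486
block [296  49  29   6  53] [[-99.24  45.27  14.71]
 [-98.77  50.19  21.97]
 [-95.64  74.58  23.84]]
[  -0.     -0.04   -6.91   10.65 -293.69   31.17]
```

View pics/w4b.png

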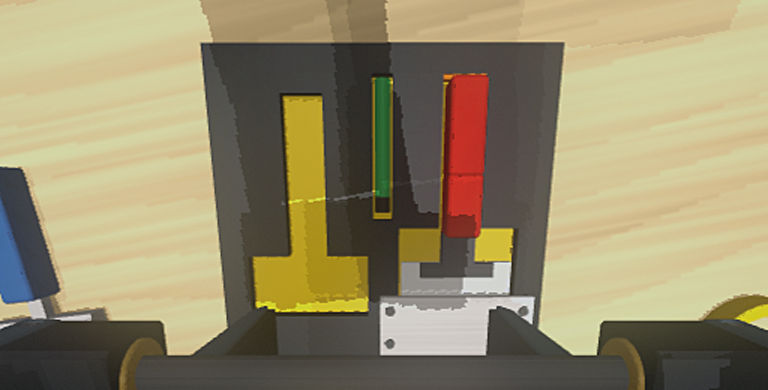

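The scraper lies flat: its top is at z≈42.7 along the whole handle, with the heel before the orange block (465,76) and the blade under the hood (460,285). Next is the roller.

Request:
servo_tool(commands=[0, 0, -2, 1, -20, 0, 1, 0, 0, -4, 3, -60, 5, 1, 0, 0, -6, 5, -100, 10, 1, 0, 0, -6.9, 7, -140, 20, 1, 0, 0, -6.9, 8, -180, 30, 1, 0, 0, -6.9, 9, -220, 31, 1, 0, 0, -6.9, 10, -255, 31, 1, 0, 0, -6.9, 10.6, -280, 31, 1, 0, 0, -6.9, 10.6, -293.7, 31, 1, 0, 0, -6.9, 10.6, -293.7, 31, 1])

```text
t: 14.52
position: [470.9, -314.4, 149.0]
tool_rot: [-0.001, 0.035, 0.999, 0.0]
force: [-0.8, 0.1, -0.2]
finger_gap: 91.3
```

Run:
```python
from h import *
np.set_printoptions(precision=2,suppress=True)
c,s=snap("wrist","w5");d=pickle.load(open("d0.pkl","rb"));print(s["t"],s["position"],s["dq"])
m=sorted([b for b in blobs(rng(c,[100,100,30],[128,255,255]),300) if 200<b[2][0]<310],key=lambda b:-b[1][4])[0][0]
Q=cloud(c,m,s);print("z",np.percentile(Q[:,2],[2,50,98]))
t=Q[:,2]>26;v,u=np.nonzero(m&(c["z_map"]>0));uv=np.c_[u,v][t]
P=onplane(c,uv,32,s)[:,:2];r=cv2.minAreaRect(P.astype(np.float32));mu,a=axis(P)
print(mu,np.arctan2(a[1],a[0]),r)
heel=mu+a*np.percentile((P-mu)@a,.5);front=mu+a*((P-mu)@a).max();print("heel",heel,heel+73*a,"front",front,front-32*a)
mt=[b for b in blobs(rng(d["top"],[105,130,60],[125,255,255]),200) if 370<b[2][0]<390][0][0]
pt=onplane(d["top"],np.argwhere(mt)[:,::-1],32)[:,:2];m2,a2=axis(pt);h2=m2+a2*((pt-m2)@a2).min()
print("tri",tri(c,proj(c,[[*heel,32]],s),d["top"],proj(d["top"],[[*h2,32]]),s))
print(rel(s,[*(heel+73*a),15],down(np.arctan2(a[1],a[0])+np.pi)))
cv2.imwrite("pics/w5.png",c["image"])
```

```text
14.5167 [ 470.9  -314.35  149.  ] [ 0.05 -0.02  0.02  0.01  0.    0.04]
z [31.19 32.72 34.18]
[ 443.68 -313.71] -0.07647795918738703 ((446.73614501953125, -313.729248046875), (23.70374298095703, 88.58354949951172), 85.36558532714844)
heel [ 402.66 -310.57] [ 475.44 -316.14] front [ 490.83 -317.32] [ 458.92 -314.88]
tri [[ 403.   -310.47   29.42    0.75]]
[  0.04  -0.15   0.42  -5.01  -1.56 133.99]
```

View pics/w5.png

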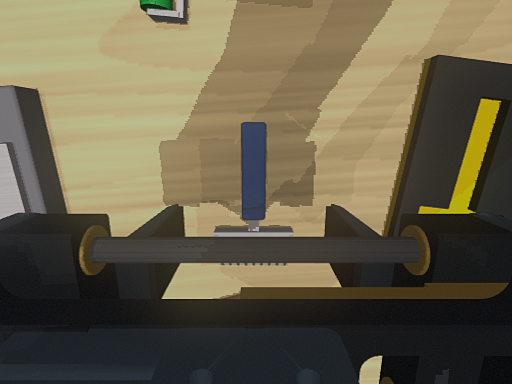

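Run:
```python
from h import *
from plant import *
np.set_printoptions(precision=2,suppress=True)
c,s=pickle.load(open("w5.pkl","rb"));d=pickle.load(open("d0.pkl","rb"))
for r in(118,120,122,124,150,200,210,214,216,218,220,222,224,228,232,238): print(r,c["image"][r,253],cloud(c,(np.indices((384,512))[0]==r)&(np.indices((384,512))[1]==253),s))
mt=[b for b in blobs(rng(d["top"],[105,130,60],[125,255,255]),200) if 370<b[2][0]<390][0][0]
pt=onplane(d["top"],np.argwhere(mt)[:,::-1],32)[:,:2];m2,a2=axis(pt);q=(pt-m2)@a2;print("top",m2,q.min(),q.max(),m2+a2*q.min(),m2+a2*q.max())
s=sense();print(s["position"],rel(s,[474.8,-316.1,15],down(-.0765+np.pi)))
```

```text
118 [ 93 127 148] [[ 397.01 -310.6    -0.28]]
120 [ 91 128 149] [[ 399.19 -310.75    1.08]]
122 [71 63 59] [[ 401.65 -310.84   29.89]]
124 [95 68 58] [[ 403.62 -310.98   32.78]]
150 [94 66 55] [[ 429.6  -312.84   32.13]]
200 [91 64 54] [[ 482.59 -316.64   33.27]]
210 [88 64 57] [[ 493.85 -317.44   33.  ]]
214 [85 63 55] [[ 498.58 -317.78   32.42]]
216 [84 62 55] [[ 500.84 -317.95   32.48]]
218 [85 63 54] [[ 503.23 -318.12   32.18]]
220 [87 92 98] [[ 510.43 -318.67   18.17]]
222 [104 108 113] [[ 513.03 -318.86   17.66]]
224 [104 108 113] [[ 515.25 -319.02   18.24]]
228 [107 110 115] [[ 520.46 -319.39   17.39]]
232 [120 122 126] [[ 524.49 -319.68   19.67]]
238 [46 53 59] [[ 437.86 -312.84  242.27]]
top [ 451.45 -312.88] -48.41334877949418 51.65299977462959 [ 403.15 -309.58] [ 502.99 -316.4 ]
[ 471.13 -313.06  148.97] [  0.05  -0.16   0.44  -4.24  -2.91 133.95]
```

Request:
servo_tool(commands=[0, -0.1, 0.4, -2.2, -2.8, 35, 1, 0, -0.1, 0.4, -2.2, -2.8, 65, 1, 0, -0.1, 0.4, -2.2, -2.8, 90, 1, 0, -0.1, 0.4, -2.2, -2.8, 110, 1, 0, -0.1, 0.4, -2.2, -2.8, 122, 1, 0, -0.1, 0.4, -2.2, -2.8, 129, 1, 0, -0.1, 0.4, -2.2, -2.8, 133, 1, 0, -0.1, 0.4, -2.2, -2.8, 134, 1, 0, -0.1, 0.4, -2.2, -2.8, 134, 1, 0, -0.1, 0.4, -2.2, -2.8, 134, 1])

```text
t: 15.4
position: [473.3, -316.1, 15.9]
tool_rot: [0.0, 0.038, 0.999, 0.0]
force: [0.0, -0.4, 0.5]
finger_gap: 91.3
```

Run:
```python
from h import *
from plant import *
s=sense();print(s["t"],s["position"],s["force"],rel(s,[472.8,-316,15.0],down(-.0755+np.pi)))
```

```text
15.4 [ 473.31392833 -316.11514177   15.90728363] [ 0.00908545 -0.41443611  0.5142507 ] [ 0.01  0.01 -0.01  0.52  0.08  0.91]
```

Request:
servo_tool(commands=[0, 0, 0, 0.5, 0, 0.9, 0.6, 0, 0, 0, 0.5, 0, 0.9, 0.2, 0, 0, 0, 0.5, 0, 0.9, 0, 0, 0, 0, 0.5, 0, 0.9, 0, 0, 0, 0, 0.5, 0, 0.9, 0, 0, 0, 0, 0.5, 0, 0.9, 0, 0, 0, 0, 0.5, 0, 0.9, 0, 0, 0, 0, 0.5, 0, 0.9, 0, 0, 0, 0, 0.5, 0, 0.9, 0, 0, 0, 0, 0.5, 0, 0.9, 0], squeeze=45)

```text
t: 16.23
position: [472.8, -316.1, 15.0]
tool_rot: [0.0, 0.038, 0.999, 0.0]
force: [0.0, -0.6, 0.3]
finger_gap: 27.6
```

Request:
servo_tool(commands=[0, 0, 0, 0, 0, 0, 0, 0, 0, 0, 0, 0, 0, 0, 0, 0, 0, 0, 0, -6, 0, 0, 0, 0, 0, 0, -20, 0, 0, 0, 0, 0, 0, -40, 0, 0, 0, 0, 0, 0, -65, 0, 0, 0, 0, 0, 0, -90, 0, 0, 0, 0, 0, 0, -105, 0, 0, 0, 0, 0, 0, -110, 0, 0, 0, 0, 0, 0, -110, 0])

```text
t: 17.07
position: [473.3, -316.4, 126.2]
tool_rot: [0.001, 0.038, 0.999, -0.0]
force: [0.0, 0.2, -1.9]
finger_gap: 25.6
```

Run:
```python
from h import *
from plant import *
np.set_printoptions(precision=2,suppress=True)
s=sense();print(s["t"],s["position"],s["force"],s["finger_gap"])
c,s=snap("wrist","w6");z0=s["position"][2]+17
m=rng(c,[100,80,30],[128,255,255]);m[:100]=0;m[:,:220]=0;m[:,295:]=0
Q=cloud(c,m,s);print("top z",np.median(Q[:,2]),z0)
v,u=np.nonzero(m);e=[(np.nonzero(m[r])[0][[0,-1]].mean(),r) for r in range(130,215) if m[r].sum()>25]
R0=quat(s["tool_rot"]);P=onplane(c,np.array(e),z0,s);T=R0.inv().apply(P-s["position"]);f=np.polyfit(T[:,0],T[:,1],1);print("handle in tool: y at 0",f[1],"slope",f[0])
k=np.array([(q,np.nonzero(m[:,q])[0][0]-.5) for q in range(240,268) if m[:,q].any()]);print("heel tool x",np.median(R0.inv().apply(onplane(c,k,z0,s)-s["position"])[:,0]))
P=tw(-12,-60,130);print(rel(s,P,down(YAW+np.pi)))
```

```text
17.0667 [ 473.28 -316.43  126.25] [ 0.02  0.19 -1.87] 25.586519069065737
top z 143.91042368481584 143.24665227607667
handle in tool: y at 0 -0.26588988346550424 slope -0.003014980687562929
heel tool x 71.33076380573567
[ -0.04   0.11   6.38  23.21 240.09  -4.01]
```

Request:
servo_tool(commands=[0, 0, 1, 2, 18, 0, 0, 0, 0, 3, 5, 50, 0, 0, 0, 0, 5, 9, 88, 0, 0, 0, 0.1, 6.4, 13, 126, 0, 0, 0, 0.1, 6.4, 17, 164, 0, 0, 0, 0.1, 6.4, 20, 200, 10, 0, 0, 0.1, 6.4, 22, 224, 25, 0, 0, 0.1, 6.4, 23.5, 236, 40, 0, 0, 0.1, 6.4, 23.7, 240, 50, 0, 0, 0.1, 6.4, 23.7, 240, 55, 0])

```text
t: 17.95
position: [465.9, -74.1, 67.9]
tool_rot: [-0.002, 0.093, 0.996, 0.0]
force: [0.4, -0.8, -2.7]
finger_gap: 26.1
```

```bash
python3 q.py
python3 - <<'E'
from h import *
from plant import *
s=sense();print(rel(s,tw(-12.5,-60.1,29),down(YAW+np.pi)))
c,s=snap("wrist","w7");cv2.imwrite("pics/w7.png",c["image"])
E
```

```text
t 17.95 tcp tray [-14.51 -59.27  67.91] F along/lat/z [ 0.57 -0.67 -2.69] yaw -0.18600560041803565 pitch 0.26101189951360787 gap 26.07921897053462
[ 0.   -0.26  0.06 -2.19 -0.83 38.9 ]
```

View pics/w7.png

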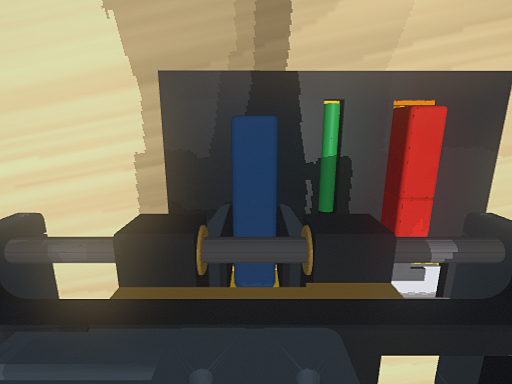

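The blue handle (232–277) sits over its channel. The marker (330,155) and scraper (417,170) haven't moved.

Request:
servo_tool(commands=[0, -0.3, 0.1, -1.5, -0.6, 4, 0, 0, -0.3, 0.1, -2.2, -0.8, 10, 0, 0, -0.3, 0.1, -2.2, -0.8, 16, 0, 0, -0.3, 0.1, -2.2, -0.8, 21, 0, 0, -0.3, 0.1, -2.2, -0.8, 25, 0, 0, -0.3, 0.1, -2.2, -0.8, 27, 0, 0, -0.3, 0.1, -2.2, -0.8, 28, 0, 0, -0.3, 0.1, -2.2, -0.8, 28, 0, 0, -0.3, 0.1, -2.2, -0.8, 28, 0, 0, -0.3, 0.1, -2.2, -0.8, 28, 0])

```text
t: 18.83
position: [468.2, -76.0, 40.1]
tool_rot: [0.001, 0.094, 0.996, -0.0]
force: [-0.1, -0.1, -1.9]
finger_gap: 26.0
```

```bash
python3 q.py
python3 - <<'E'
from h import *
from plant import *
s=sense();print(rel(s,tw(-12.5,-60.1,26.5),down(YAW+np.pi)))
E
```

```text
t 18.8333 tcp tray [-11.92 -60.76  40.12] F along/lat/z [-0.09 -0.15 -1.87] yaw -0.1884230243577121 pitch -0.07406389786397569 gap 25.998288234896943
[-0.    0.07 -0.08  0.6   0.66 13.62]
```

Request:
servo_tool(commands=[0, 0.1, -0.1, 0.4, 0.5, 1, 0, 0, 0.1, -0.1, 0.6, 0.7, 2.5, 0, 0, 0.1, -0.1, 0.6, 0.7, 4, 0, 0, 0.1, -0.1, 0.6, 0.7, 5.5, 0, 0, 0.1, -0.1, 0.6, 0.7, 7, 0, 0, 0.1, -0.1, 0.6, 0.7, 8.5, 0, 0, 0.1, -0.1, 0.6, 0.7, 10, 0, 0, 0.1, -0.1, 0.6, 0.7, 11, 0, 0, 0.1, -0.1, 0.6, 0.7, 11.5, 0, 0, 0.1, -0.1, 0.6, 0.7, 11.5, 0])

```text
t: 19.67
position: [467.7, -75.2, 28.5]
tool_rot: [-0.0, 0.093, 0.996, 0.0]
force: [-0.6, -0.3, -2.6]
finger_gap: 25.7
```

```bash
python3 q.py
python3 - <<'E'
from h import *
from plant import *
s=sense();print(rel(s,tw(-12.5,-60.1,25),down(YAW+np.pi)))
E
```

```text
t 19.6667 tcp tray [-12.57 -60.05  28.49] F along/lat/z [-0.51 -0.43 -2.64] yaw -0.18660203783294588 pitch 0.038875761138404574 gap 25.738764536791386
[-0.   -0.04  0.02 -0.07 -0.05  3.49]
```

No contact yet and the roller is well inside the pocket. I'll go down slowly to the floor.

Request:
servo_tool(commands=[0, 0, 0, 0, 0, 0.5, 0, 0, 0, 0, 0, 0, 1, 0, 0, 0, 0, 0, 0, 1.4, 0, 0, 0, 0, 0, 0, 1.8, 0, 0, 0, 0, 0, 0, 2.2, 0, 0, 0, 0, 0, 0, 2.5, 0, 0, 0, 0, 0, 0, 2.8, 0, 0, 0, 0, 0, 0, 3.0, 0, 0, 0, 0, 0, 0, 3.1, 0, 0, 0, 0, 0, 0, 3.1, 0])

```text
t: 20.5
position: [467.6, -75.2, 25.3]
tool_rot: [-0.0, 0.093, 0.996, 0.0]
force: [0.4, 0.3, -2.1]
finger_gap: 25.5
```

```bash
python3 q.py
```

```text
t 20.5 tcp tray [-12.63 -60.05  25.34] F along/lat/z [ 0.29  0.39 -2.1 ] yaw -0.18667800245746152 pitch 0.04524553594441936 gap 25.479252503509336
```

Request:
servo_tool(commands=[0, 0, 0, 0, 0, 0.2, 0, 0, 0, 0, 0, 0, 0.3, 0, 0, 0, 0, 0, 0, 0.4, 0, 0, 0, 0, 0, 0, 0.5, 0, 0, 0, 0, 0, 0, 0.6, 0, 0, 0, 0, 0, 0, 0.7, 0, 0, 0, 0, 0, 0, 0.8, 0, 0, 0, 0, 0, 0, 0.8, 0, 0, 0, 0, 0, 0, 0.8, 0, 0, 0, 0, 0, 0, 0.8, 0])

```text
t: 21.33
position: [467.7, -75.2, 24.9]
tool_rot: [-0.0, 0.093, 0.996, 0.0]
force: [-4.9, 0.9, 12.2]
finger_gap: 25.7
```

```bash
python3 q.py
```

```text
t 21.3333 tcp tray [-12.62 -60.04  24.94] F along/lat/z [-4.97  0.02 12.16] yaw -0.18667180470643038 pitch 0.05259364683458801 gap 25.72965257515359
```

Floor reached at TCP z≈25 as expected. I'll unload slightly, then open.

Request:
servo_tool(commands=[0, 0, 0, 0, 0, -0.1, 0, 0, 0, 0, 0, 0, -0.2, 0, 0, 0, 0, 0, 0, -0.2, 0, 0, 0, 0, 0, 0, -0.2, 0.3, 0, 0, 0, 0, 0, -0.2, 0.35, 0, 0, 0, 0, 0, -0.2, 0.4, 0, 0, 0, 0, 0, -0.2, 0.45, 0, 0, 0, 0, 0, -0.2, 0.5, 0, 0, 0, 0, 0, -0.2, 0.5, 0, 0, 0, 0, 0, -0.2, 0.5])

```text
t: 22.17
position: [467.7, -75.2, 25.2]
tool_rot: [-0.0, 0.093, 0.996, 0.0]
force: [-0.4, 0.1, 0.3]
finger_gap: 45.7
```

Request:
servo_tool(commands=[0, 0, 0, 0, 0, -8, 0.5, 0, 0, 0, 0, 0, -25, 0.5, 0, 0, 0, 0, 0, -50, 0.5, 0, 0, 0, -5, 0, -80, 0.6, 0, 0, 0, -20, 10, -110, 0.6, 0, 0, 0, -40, 25, -135, 0.6, 0, 0, 0, -60, 45, -150, 0.6, 0, 0, 0, -70, 57, -155, 0.6, 0, 0, 0, -70, 60, -155, 0.6, 0, 0, 0, -70, 60, -155, 0.6])

```text
t: 23.0
position: [547.1, -28.6, 179.3]
tool_rot: [-0.001, 0.093, 0.996, 0.0]
force: [-1.3, -0.8, 0.8]
finger_gap: 54.6
```

Run:
```python
from h import *
np.set_printoptions(precision=2,suppress=True)
c,s=snap("wrist","w8");print(s["t"],wt(s["position"]),s["force"])
a=cv2.resize(c["image"][:260],None,fx=1.5,fy=1.5,interpolation=cv2.INTER_CUBIC)
t,_=snap("top","t8");cv2.imwrite("pics/w8b.png",a)
for nm,lo,hi in(("red",[0,120,40],[8,255,255]),("blue",[100,90,30],[128,255,255]),("green",[45,100,30],[80,255,255])):
    for m,st,ce in blobs(rng(c,lo,hi),250):
        T=np.array([wt(q) for q in cloud(c,m,s)]);
        if abs(np.median(T[:,1]))>80: continue
        z=np.median(T[:,2]);t_=T[T[:,2]>z-3];x=t_[:,0];print(nm,np.percentile(t_,[1,50,99],0).tolist(),"z heel/mid/front",[float(np.median(t_[(x>=a)&(x<=b)][:,2])) for a,b in zip(np.quantile(x,[0,.33,.66]),np.quantile(x,[.33,.66,1]))])
c1,s1=pickle.load(open("w2.pkl","rb"))
for c_,s_ in((c1,s1),(c,s)):
    for m,st,ce in blobs(rng(c_,[45,100,30],[80,255,255]),250):
        q=np.median([wt(k) for k in onplane(c_,np.argwhere(m)[:,::-1],20,s_)],0)
        if abs(q[1])<20: print("marker",q,st[4])
```

```text
23.0 [ 56.75   0.48 179.35] [-1.26 -0.84  0.85]
red [[-92.23740162272392, 47.69499219911438, 40.0735695135577], [-42.1497008683888, 59.80369605306847, 42.70183853857253], [16.139853990687126, 72.67535935752905, 44.520352949505686]] z heel/mid/front [42.69467434578877, 42.6783463483618, 42.727558574407055]
blue [[-82.80837694407742, -72.15157768945066, 39.97571415787234], [-35.205259762392025, -59.30535244530838, 42.587173416372934], [18.41901767085173, -47.06475847033819, 44.35455107643835]] z heel/mid/front [42.53980272148311, 42.609102067724535, 42.60276772521169]
green [[-96.16552306496764, -4.604493036799516, 19.45650313023294], [-55.869446279506825, -0.017033173890963482, 22.0520137784564], [-12.88071893886515, 4.574875640699516, 24.10106528124652]] z heel/mid/front [22.062497576862768, 22.03798360254899, 22.074616129277103]
marker [-56.9    0.21  20.  ] 845
marker [-56.28  -0.02  20.  ] 730
```

View pics/w8b.png

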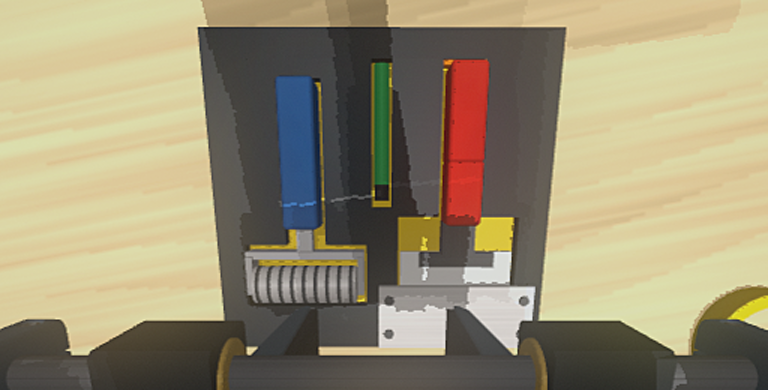

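View pics/t8.png

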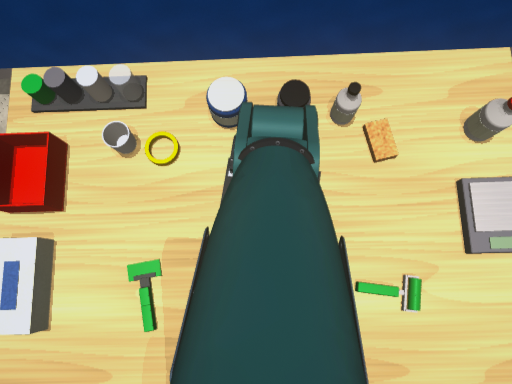

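Both tools lie flat in their pockets, with tops at z≈42.6–42.7 from heel to front. The marker hasn't moved, the other items are where they were, and the arm is clear. Handing in.

```bash
python3 -c "
from plant import *
print(close_job())"
```

```text
the job is handed in; nothing more can be done
None
```

Both tools are back in their cut-outs and the job is handed in at about 23 s of the 72 s allowed.

- **Scraper:** I set the toe on the pocket floor at 8° just before the hood and slid it under until it met the stop. I felt the stop at about tray x +86 (about 15 N), which agrees with the orange block face seen at -97. I then backed off 1 mm, lowered the heel and released it.
- **Roller:** I lowered it straight down, met the floor at TCP z of about 25 mm, eased off and released it.

**Last checks:**
- Both handles are level: the scraper's top reads 42.7 mm and the roller's 42.6 mm, from heel to front. About 42 is expected, and the depth camera reads the pocket floors about 0.8 mm high.
- The scraper's blade is under the hood and its heel is before the block.
- The marker stayed within 1 mm.
- The cup, tape, sanding block, tin, bottle and look-alikes look unmoved in the top view. The arm hid most of the grey jar there.
- The open gripper is clear, about 180 mm up.

**Small disagreements:**
- The scraper met the floor with the TCP about 0.5 mm higher than calculated. The level check shows it is flat.
- Pressing contacts peaked at about 20 N, on letting the scraper's heel down.

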